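# Clip the backup battery cassette into the control chassis

### The job

Fit the backup battery, the dark cassette with the carrying handle, into the control chassis: lift it by its handle, set it down flat on the mounting plate at the mouth of the guide rails with its brass contact end towards them, and let go of it. Then push it by its rear face all the way along the rails until the spring catch clicks in behind it, and do not disturb the other things on the bench.

Things in the scene. Friction and masses are not known exactly. Their poses are not given: they have to be found in the camera images.
- cassette: Backup battery cassette: dark plastic box 110 mm long (its x), 64 mm wide (y), 48 mm tall, about 0.7 kg, carrying handle along its top; starts upright on the bench. Origin at the centre of its underside; +x points to the contact end (two flat brass contacts), which goes in first; -x is the plain rear face that is pushed.
- handle (a point): Centre of the cassette's carrying handle: a straight bar 60 mm long (along the cassette's x), 14 mm wide, 16 mm tall, from 58 to 74 mm above the cassette's underside; this point is 66 mm above it, at mid-length. Below the bar are 10 mm of air (a short post near each end), then the top of the case.
- rear (a point): Middle of the lower edge of the cassette's rear face (55 mm behind the body origin, on the underside).
- front (a point): Middle of the lower edge of the cassette's contact end (55 mm ahead of the body origin, on the underside).
- chassis: Fixed control chassis: yellow-passivated steel plate, top face 15 mm above the bench, from x = -200 to +175 mm and y = -125 to +200 mm about this origin, which lies on the bench under home. +x is the slide-in direction. Contactors at y = 103 to 177 reach 80 mm above the bench, a terminal strip at y = -88 to -117 33 mm. Between them the plate is bare up to the rails' mouth; end panel 67 mm tall.
- home (a point): Point on the plate's top face, on the rails' centre line, where the lower edge of the cassette's rear face (rear) lies when the cassette is home; the square back face of the sprung-in catch is at this x. Axes as the chassis: x slide-in direction, z up.
- mouth (a point): Middle of the flared mouth of the guide rails on the plate's top face, 90 mm before home. The flares are 90 mm apart there and narrow to 67 mm at 62 mm before home. From there two upright steel strips, 67 mm apart inside (1.5 mm clearance each side of the cassette), run on to 112 mm past home; 34 mm tall, 53 mm from 20 mm past home on.
- lips (a point): Middle between the front ends of the inward lips on top of the rails, 24 mm past home, 51 mm above the plate. The lips run on inwards from here, hold the cassette down and leave a 46 mm gap in which the handle bar passes: too narrow for a gripper's fingers beside the bar.
- stop (a point): Face of the rigid contact block that ends the track, on the plate's top face, 112.5 mm past home: it lets the cassette go at most 2.5 mm past home. Two sprung brass contacts (3 N in all) stand 6.5 mm out of it and meet the cassette's front about 4 mm before it is home.
- catch (a joint): Angle of the spring catch, rad: 0 = sprung in, growing as it is pushed aside (0.08 to 0.12 while the cassette's side slides past, most 0.3). Steel leaf beside the rail on the chassis's -y side, on an upright pin 55 mm past home. The cassette's front corner pushes its nose aside, and from there on it takes a push of 9 to 15 N; the catch snaps back behind the rear face when the cassette is home.
- catch_nose (a point): Top of the inner corner of the catch's wedge nose, at x = 0, y = -25.5 mm, 42 mm above the plate from home when sprung in. The nose stands 8 mm into the track, sloping from x = -30 mm to its square back face at x = 0, 12 to 42 mm above the plate; a tab turns out to y = -66 mm.
- supply: spare DC supply, a plain black plastic brick 120 x 80 x 40 mm without a handle, slots in its top; origin under its centre. A bystander
- contactor: loose contactor, stepped dark block 74 x 45 x 58 mm; origin under its centre. A bystander
- terminals: loose row of grey terminals, 80 x 50 x 41 mm; origin under its centre. A bystander
- driver: screwdriver 190 mm long lying on the bench; a bystander
- cutters: side cutters about 160 mm long lying flat; origin near the pivot. A bystander
- reel: upright wire reel, 90 mm diameter, 60 mm tall, white flanges; origin under its centre. A bystander
- bottle: blue plastic bottle, 60 mm diameter, 140 mm tall; origin under its centre. A bystander

How it is judged:
On the way, in this order (a step that is already met when the one before it is completed fails the run):
1. the cassette stands flat on the mounting plate at the mouth of the rails, contact end towards them, and has been let go (x of front in the frame of home above -0.1 m and x of rear in the frame of home below -0.03 m and y of front in the frame of home between -0.03 and 0.03 m and z of rear in the frame of home between -0.006 and 0.008 m and z of front in the frame of home between -0.006 and 0.008 m and contact force between the fingers and cassette below 0.2 N and linear speed of cassette below 0.02 m/s), for 0.2 s.
2. the cassette is home and the catch has sprung back behind it (x of rear in the frame of home between -0.003 and 0.006 m and y of rear in the frame of home between -0.006 and 0.006 m and x of front in the frame of home above 0.1 m and z of front in the frame of home between -0.005 and 0.006 m and z of rear in the frame of home between -0.005 and 0.006 m and value of joint catch below 0.03 rad), for 0.2 s.
At the end, for the whole second after the job is handed in: The cassette is at rest, flat on the plate between the rails, contact end in; its rear face is no more than 3 mm short of the home point (its lower edge within 6 mm of it along and across and in height), and the catch has sprung back behind it (under 0.03 rad) (all of step 2 and linear speed of cassette below 0.01 m/s); the robot touches nothing.
It fails at once if another thing on the bench is moved more than 30 mm from its place (distance of any of supply, contactor, terminals, driver, cutters, reel, bottle from where it was at the start of the episode above 0.03 m).
It also fails if it takes over 54 s, if anything falls off the work surface, if the arm or the gripper's body presses on something with over 40 N, if the wrist force passes 120 N, or if a joint passes its speed limit or range.

### The arm

A 6-joint arm with a two-finger parallel gripper is mounted at the origin on the work surface. World frame = base frame: x ahead of the robot, y to its left, z up, the work surface at z = 0. Lengths are in m, angles in rad, forces in N, time in s.
With the tool pointing down it reaches from about 0.3 to 0.875 m from the base axis. Payload 6.4 kg.
Tool frame: the origin (TCP) lies on the front face of the gripper's body, between the roots of the fingers; the fingertips stand 64 mm ahead of it and the grasp point (between the pads) lies 45 mm ahead of it; z points along the fingers, y is the direction in which the jaws open and shut (so a half turn about z gives the same grasp; the last joint's range is limited). The gripper opens to 88 mm and grips with 3 to 60 N. Pads are 18 mm wide; open, the fingers measure 123 mm over their backs; the gripper's body (75 mm by 187 mm) begins 45 mm behind the grasp point.
Start: joints at [-1.434, 0.181, 1.607, -0, 1.354, -0.206], TCP at [0.193, -0.542, 0.303] pointing down, gripper open.
Joint ranges: [-2.99, 2.99], [-0.89, 2.07], [0.3, 2.58], [-1.14, 4.28], [0, 2.63], [-3.12, 3.12]. Speed limits (rad/s): [2.57, 2.57, 3.01, 3.14, 3.14, 3.14].

### API

Orientations are given as a unit quaternion [x, y, z, w].
In Python, from station import env, camera, order, recognise, regions_of, landmark_of gives the robot as it stands. The module is installed in compiled form; this text tells all that it offers.
- The arm moves only by the shell command python3 -m creep 'ROWS'. ROWS is JSON, a list that holds one entry, the list of rows, each a list of 7 numbers: the closure, from -1 (fully open) to 1 (shut), so that 0 is half open, then the shift along the world's x, y, z in cm, then the turn, a rotation vector about the world's x, y, z in degrees. In form: [[[hand, x, y, z, rx, ry, rz], ...]]. A call has exactly 8 rows; each row is the pose to reach, as a shift and turn from the pose measured when the call began; what a row does not reach only later rows make up. A row lasts 1/10 s, in which the tool goes at most 50 mm and 8.59 degrees, less where a joint would pass 70% of its speed; a pose out of reach is approached as far as the arm can. A call with a gripper value outside its range is refused whole. The fingers move at their own pace and stop on an object; the grip force is fixed at half the most. Time passes only in rows, so rows that repeat a pose let the fingers close, or fill a call up. It gives the time, the measured TCP pose, the force and the opening at its end, in the units of the state.
- env.read_state(): the state, without advancing time (a new reading comes with each control period).
- camera(name): name is "scene" or "top"; returns a dict with "pixels" (480x640x3 uint8, red, green, blue), "fx", "fy", "cx", "cy" (pixels), "R" (3x3) and "t" (3): a world point X has camera coordinates R X + t. Camera axes: x right, y down, z forward; pixel columns grow to the right and rows downward; lengths in m; the calibration is good to about 2 mm. A picture is of the moment at which its call begins. There is no depth.
- order.sign_off(): hands the job in, once; it reports no verdict.
Trained networks look in a picture, given as the dict that the camera call returned (one of the last four; its "shot" number tells which), for a name from the list of things; names that differ only in an ending like _2 or _b are one class to them, and where a whole thing is asked for, a point or a joint stands for the part that bears it (a point fixed in the world has none). Each returns a list of dicts, best first, with "confidence" (0 to 1); they miss things now and then, are a little off and sometimes report something else, mostly with a low value. They report only what shows in the picture. A call takes as long as a camera call.
- recognise(picture, query): "bbox" ([centre column, centre row, width, height] in pixels, round what is visible of it).
- regions_of(picture, query): "mask" (480x640 bool, what is visible of it) and "bbox" ([centre column, centre row, width, height] in pixels, round what is visible of it).
- landmark_of(picture, query): "point" ([column, row] in pixels: a listed point, or the origin of a listed thing).
The state is a dict: "clock": time; "joints": joint angles; "joint_vel": joint speeds; "joint_efforts": joint torques, N m; "eef_pos": TCP position; "tool_rot": TCP orientation; "force": force on the tool from outside, world axes, zero at the start; "torque": the same for the moment, N m; "finger_gap": finger opening in m.
Only numpy, scipy, OpenCV 4.12 (cv2) and the standard library are available. Lean on these libraries where they do the work, as an engineer would, in place of code of your own. Each camera call takes 0.05 s, during which the arm holds its last target.

## Working session

There is one attempt and no reset: what is moved stays moved. The work goes in short steps, Python scripts to look and compute and a shell command to move; the robot and the scene stay as the last step left them, time stands still between calls to the robot, and variables do not carry over. Pictures are saved under pics/ and viewed, and the job is handed in when it is done.

```bash
mkdir -p pics; ls; cat > h.py <<'E'
import numpy as np, cv2
from station import env, camera, order, recognise, regions_of, landmark_of
def save(p,n): cv2.imwrite(f'pics/{n}.png',p["pixels"][:,:,::-1])
def ray(p,uv):
    R=np.array(p["R"]);t=np.array(p["t"]);C=-R.T@t
    d=R.T@np.array([(uv[0]-p["cx"])/p["fx"],(uv[1]-p["cy"])/p["fy"],1]);return C,d/np.linalg.norm(d)
def atz(p,uv,z):
    C,d=ray(p,uv);return C+d*(z-C[2])/d[2]
def tri(p1,a,p2,b):
    C1,d1=ray(p1,a);C2,d2=ray(p2,b)
    s=np.linalg.lstsq(np.c_[d1,-d2],C2-C1,rcond=None)[0]
    x,y=C1+s[0]*d1,C2+s[1]*d2
    return (x+y)/2,np.linalg.norm(x-y)
def proj(p,X):
    c=np.array(p["R"])@np.array(X)+np.array(p["t"]);return [p["fx"]*c[0]/c[2]+p["cx"],p["fy"]*c[1]/c[2]+p["cy"]]
E
python3 - <<'E'
from h import *
np.set_printoptions(precision=4,suppress=True)
ps=camera("scene");pt=camera("top");save(ps,"s0");save(pt,"t0")
for q in ["cassette","handle","rear","front","chassis","home","mouth","lips","stop","catch_nose"]:
    a=landmark_of(ps,q);b=landmark_of(pt,q)
    print(q,[(np.round(x["point"]),round(x["confidence"],2)) for x in a[:2]],[(np.round(x["point"]),round(x["confidence"],2)) for x in b[:2]])
    if a and b: print("   ",*tri(ps,a[0]["point"],pt,b[0]["point"]))
print(env.read_state())
E
```

```text
pics
cassette [(array([254., 380.]), 0.55), (array([341., 234.]), 0.21)] [(array([455., 247.]), 0.73)]
    [ 0.5804 -0.3651 -0.0143] 0.01044548305081595
handle [(array([253., 372.]), 0.94)] [(array([466., 242.]), 0.84)]
    [ 0.5852 -0.3697  0.0807] 0.00390863110517635
rear [(array([253., 405.]), 0.7)] [(array([477., 239.]), 0.8)]
    [ 0.6064 -0.4235 -0.0093] 6.761108595893746e-05
front [(array([257., 357.]), 0.64)] [(array([438., 258.]), 0.94)]
    [ 0.5514 -0.3118 -0.0185] 0.003440164049277161
chassis [(array([339., 235.]), 0.6)] [(array([280., 235.]), 0.61), (array([443., 301.]), 0.24)]
    [0.6003 0.1248 0.0116] 0.0373924447782791
home [(array([343., 237.]), 0.96), (array([258., 383.]), 0.51)] [(array([291., 241.]), 0.81), (array([479., 240.]), 0.45)]
    [0.5996 0.1077 0.0119] 0.002257880855393854
mouth [(array([329., 261.]), 0.81)] [(array([323., 242.]), 0.63)]
    [0.5961 0.0185 0.007 ] 0.0034513703747805786
lips [(array([347., 219.]), 0.86), (array([255., 381.]), 0.18)] [(array([280., 238.]), 0.65)]
    [0.5965 0.1328 0.0724] 0.00341378302497873
stop [(array([353., 207.]), 0.88)] [(array([323., 238.]), 0.4)]
    [0.6032 0.0369 0.2416] 0.08672168835336137
catch_nose [(array([350., 232.]), 0.7)] [(array([465., 242.]), 0.58), (array([291., 231.]), 0.44)]
    [ 0.6176 -0.2208  0.5109] 0.23144359534317416
{'clock': 1.1, 'joints': array([-1.4343,  0.1808,  1.607 , -0.    ,  1.3538, -0.2063]), 'joint_vel': array([ 0.001 ,  0.0014, -0.    ,  0.001 ,  0.0029,  0.0009]), 'joint_efforts': array([ -0.0002, -43.3841, -34.2177,   0.0701,   0.0308,   0.    ]), 'eef_pos': array([ 0.1933, -0.5416,  0.3027]), 'tool_rot': array([ 0.9853,  0.1706, -0.    ,  0.    ]), 'force': array([-0.4857,  0.0648,  0.6153]), 'torque': array([0.0041, 0.0201, 0.0064]), 'finger_gap': 0.08811050405179788}
```

View images.

View pics/s0.png

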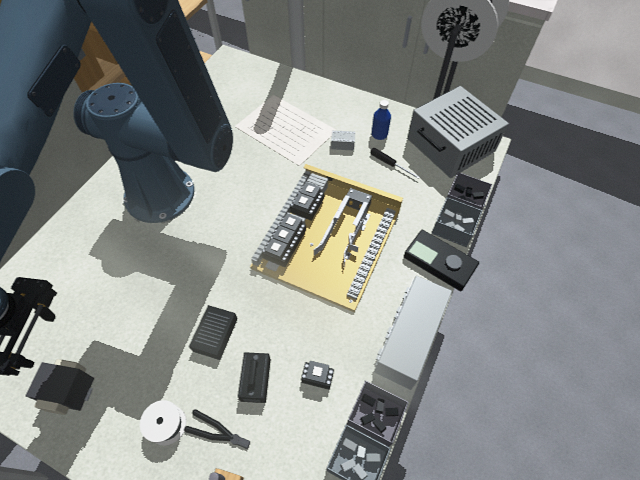

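View pics/t0.png

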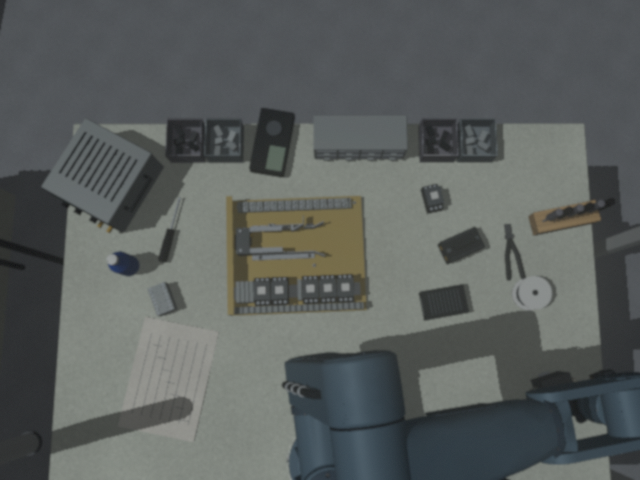

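```bash
python3 - <<'E'
import cv2,numpy as np
s=cv2.imread('pics/s0.png');t=cv2.imread('pics/t0.png')
a=cv2.resize(s[335:425,200:320],None,fx=5,fy=5,interpolation=cv2.INTER_CUBIC)[:, :600]
b=cv2.resize(t[215:275,425:505],None,fx=5,fy=5,interpolation=cv2.INTER_CUBIC)
im=np.zeros((600,800,3),np.uint8); im[:450,:400]=cv2.resize(a,(400,300))[:300].repeat(1,0) if 0 else cv2.resize(a,(400,450)); im[:300,400:]=b
cv2.imwrite('pics/z0.png',im)
cv2.imwrite('pics/z1.png',cv2.resize(s[160:315,245:410],None,fx=3.6,fy=3.6,interpolation=cv2.INTER_CUBIC))
cv2.imwrite('pics/z2.png',cv2.resize(t[190:320,220:370],None,fx=4.5,fy=4.5,interpolation=cv2.INTER_CUBIC))
E
```

```text
(no output)
```

View pics/z0.png

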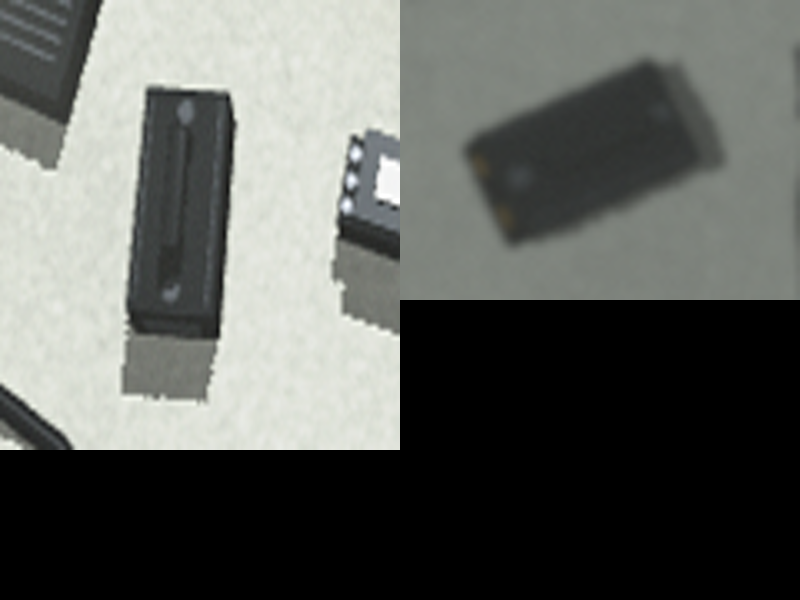

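View pics/z1.png

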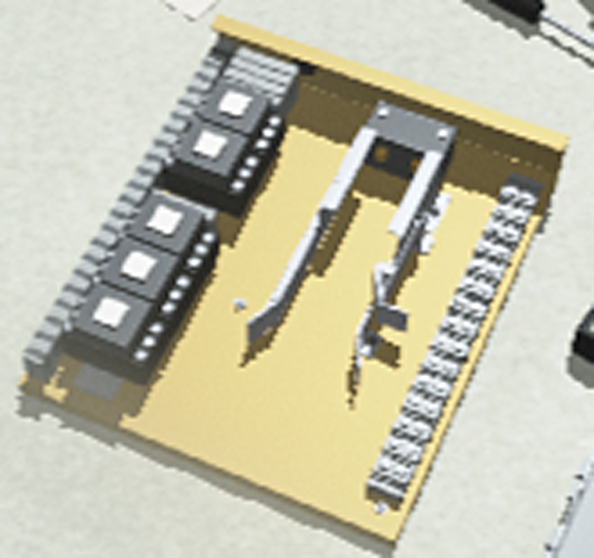

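View pics/z2.png

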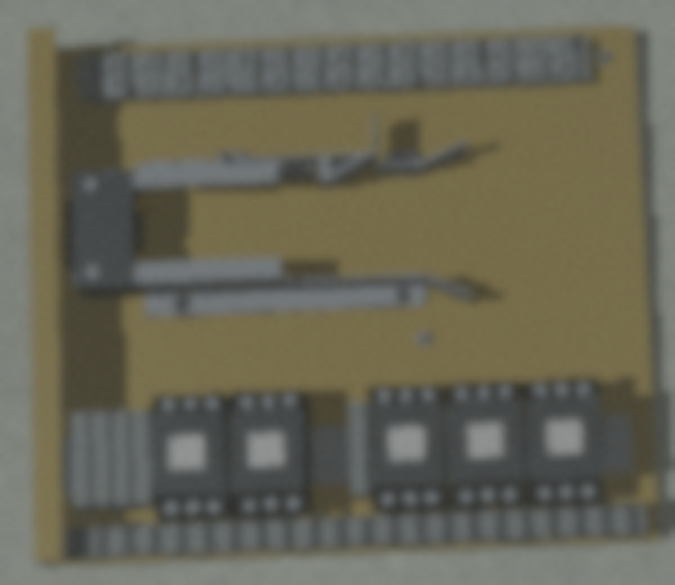

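```bash
cat > fit.py <<'E'
from h import *
from scipy.optimize import least_squares, minimize
np.set_printoptions(precision=4,suppress=True)
def loc2w(pose,P):
    x,y,a=pose[:3];c,s=np.cos(a),np.sin(a);P=np.atleast_2d(P)
    return np.c_[x+c*P[:,0]-s*P[:,1],y+s*P[:,0]+c*P[:,1],P[:,2]+(pose[3] if len(pose)>3 else 0)]
BOX=np.array([[a*.055,b*.032,z] for a in(-1,1) for b in(-1,1) for z in(0,.048)])
BAR=np.array([[a*.03,b*.007,z] for a in(-1,1) for b in(-1,1) for z in(.058,.074)])
def sil(p,pose):
    m=np.zeros((480*4,640*4),np.uint8)
    for B in(BOX,BAR):
        q=np.array([proj(p,X) for X in loc2w(pose,B)])
        cv2.fillConvexPoly(m,cv2.convexHull(((q+.5)*4*16-8).astype(np.int32)),1,shift=4)
    return cv2.resize(m.astype(np.float32),(640,480),interpolation=cv2.INTER_AREA)
def fitcass(views,x0,z=0.):
    ms=[(p,m.astype(np.float32)) for p,m in views]
    f=lambda v:sum(np.abs(sil(p,[v[0],v[1],v[2],z])-m).sum()/m.sum() for p,m in ms)
    r=minimize(f,x0,method='Nelder-Mead',options=dict(initial_simplex=np.array(x0)+np.vstack([np.zeros(3),np.diag([.01,.01,.08])]),xatol=1e-4,fatol=1e-4))
    return r.x,r.fun
E
python3 - <<'E'
from fit import *
ps=camera("scene");pt=camera("top")
V=[]
for p,n in((ps,'s'),(pt,'t')):
    r=regions_of(p,"cassette");print(n,[(np.round(x["bbox"]),round(x["confidence"],2),x["mask"].sum()) for x in r[:3]])
    m=[x for x in r if x["bbox"][1]>200][0]["mask"];V.append((p,m))
for W in (V,V[:1],V[1:]): print("cass",*fitcass(W,[.585,-.37,np.radians(116)]))
pts=[]
def add(p,L,uv):pts.append((p,L,uv))
add(ps,[-.2,.2,.015],(251.1,265.6));add(ps,[-.2,-.125,.015],(354.2,310));add(pt,[-.2,-.125,.015],(361.6,196.7))
add(pt,[-.2,.2,.015],(365.6,314))
LM=dict(home=[0,0,.015],mouth=[-.09,0,.015],lips=[.024,0,.066],stop=[.1125,0,.015],catch_nose=[0,-.0255,.057])
obs={'s':dict(home=(343,237),mouth=(329,261),lips=(347,219),stop=(353,207),catch_nose=(350,232)),'t':dict(home=(291,241),mouth=(323,242),lips=(280,238),catch_nose=(291,231))}
for n in LM:
    for k,p in(('s',ps),('t',pt)):
        if n in obs[k]: add(p,LM[n],obs[k][n])
def f(v): return np.concatenate([np.array(proj(p,loc2w(v,L)[0]))-uv for p,L,uv in pts])
r=least_squares(f,[.6,.108,np.radians(92)],loss='soft_l1');print("chassis",r.x,np.degrees(r.x[2]));print(f(r.x).reshape(-1,2))
print("px/m",ps["fx"],pt["fx"],ps["t"],pt["t"], env.read_state()["clock"])
E
```

```text
s [(array([254., 378.,  38.,  47.]), 0.68, np.int64(1456))]
t [(array([460., 245.,  51.,  34.]), 0.95, np.int64(1003))]
cass [ 0.5814 -0.3678  1.9877] 0.10194870829582214
cass [ 0.5808 -0.368   1.9755] 0.039963942021131516
cass [ 0.5823 -0.3675  2.0085] 0.04723329842090607
chassis [0.5961 0.1061 1.5989] 91.61064360243627
[[-1.5809 -0.6988]
 [-0.3488 -0.326 ]
 [-1.1274 -0.62  ]
 [-0.5319 -3.3426]
 [-1.7978 -0.4959]
 [ 0.1459  0.4054]
 [-0.3075 -0.6083]
 [ 0.1449 -1.5431]
 [-1.7876  1.8575]
 [ 1.2163  0.5532]
 [ 2.7599  1.7059]
 [-0.1311 -0.0704]
 [-0.9616 -1.2806]]
px/m 444.86653402096795 595.8044036434778 [-0.507  -0.1541  1.4353] [-0.0039  0.5827  1.5941] 1.3
```

```bash
python3 -m creep '[[[0,4,1.8,-0.5,0,0,8.5],[0,8,3.6,-1,0,0,17],[0,12,5.4,-1.5,0,0,25.5],[0,16,7.2,-2,0,0,34],[0,20,9,-2.5,0,0,42.5],[0,24,10.8,-3,0,0,51],[0,28,12.6,-3.5,0,0,59.5],[0,32,14.4,-4,0,0,68]]]'
```

```text
clock: 2.1
eef_pos: [0.5149, -0.3966, 0.2626]
tool_rot: [0.719, 0.695, -0.0, 0.0]
force: [-0.1, -1.0, -0.0]
finger_gap: 0.0441
```

```bash
python3 -m creep '[[[0,2,0.9,-1,0,0,8],[0,4,1.8,-2,0,0,16],[0,6.6,2.8,-4,0,0,24],[0,6.6,2.8,-6,0,0,26],[0,6.6,2.8,-7.5,0,0,26],[0,6.6,2.8,-8.5,0,0,26],[0,6.6,2.8,-8.5,0,0,26],[0,6.6,2.8,-8.5,0,0,26]]]'
python3 - <<'E'
from fit import *
ps=camera("scene");pt=camera("top");save(ps,"s1");save(pt,"t1")
cv2.imwrite('pics/z3.png',cv2.resize(ps["pixels"][300:440,160:330,::-1],None,fx=4,fy=4,interpolation=cv2.INTER_CUBIC))
print(env.read_state()["eef_pos"])
E
```

```text
clock: 2.9
eef_pos: [0.5807, -0.3692, 0.1782]
tool_rot: [0.545, 0.838, -0.0, 0.0]
force: [-0.4, 0.3, 0.5]
finger_gap: 0.0438
[ 0.5811 -0.3694  0.179 ]
```

View pics/z3.png

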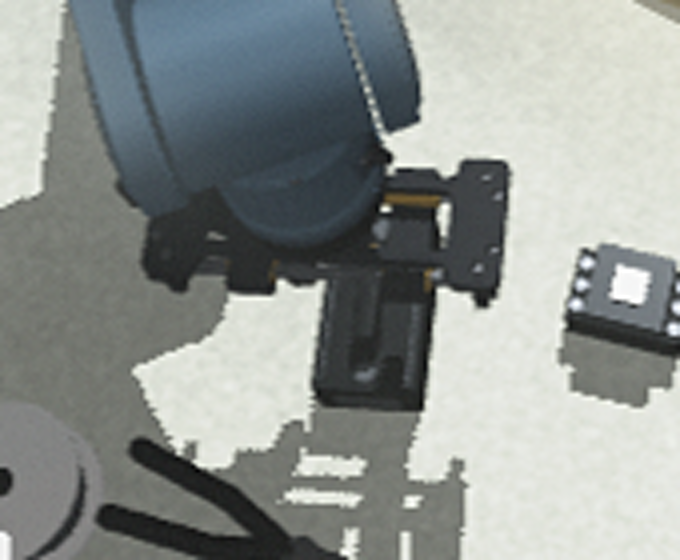

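```bash
python3 -m creep '[[[0,0,0,-2,0,0,0],[0,0,0.1,-4,0,0,0],[0,0,0.1,-5.3,0,0,0],[0,0,0.1,-6,0,0,0],[0,0,0.1,-6,0,0,0],[0.5,0,0.1,-6,0,0,0],[1,0,0.1,-6,0,0,0],[1,0,0.1,-6,0,0,0]]]'; python3 -m creep '[[[1,0,0,0,0,0,0],[1,0,0,0,0,0,0],[1,0,0,0,0,0,0],[1,0,0,0.5,0,0,0],[1,0,0,1,0,0,0],[1,0,0,2,0,0,0],[1,0,0,3,0,0,0],[1,0,0,3,0,0,0]]]'
```

```text
clock: 3.8
eef_pos: [0.5815, -0.3688, 0.12]
tool_rot: [0.545, 0.838, -0.0, 0.002]
force: [0.2, 0.3, 0.2]
finger_gap: 0.0222
clock: 4.6
eef_pos: [0.5823, -0.3697, 0.1525]
tool_rot: [0.545, 0.838, -0.001, 0.004]
force: [1.2, -0.4, -6.7]
finger_gap: 0.0137
```

```bash
python3 -m creep '[[[1,0,2,2,0,0,0],[1,0.3,6,4,0,0,-3],[1,0.6,11,4,0,0,-8],[1,0.9,16,4,0,0,-12],[1,1.2,21,4,0,0,-16],[1,1.6,26,4,0,0,-20],[1,1.8,30,4,0,0,-22],[1,1.8,32.5,4,0,0,-22]]]'
python3 - <<'E'
from fit import *
ps=camera("scene");pt=camera("top");save(ps,"s2");save(pt,"t2")
s=env.read_state();print(s["eef_pos"],s["tool_rot"],s["force"],s["finger_gap"])
cv2.imwrite('pics/z4.png',cv2.resize(ps["pixels"][150:330,220:420,::-1],None,fx=3.3,fy=3.3,interpolation=cv2.INTER_CUBIC))
cv2.imwrite('pics/z5.png',cv2.resize(pt["pixels"][180:330,220:420,::-1],None,fx=3.3,fy=3.3,interpolation=cv2.INTER_CUBIC))
for n in("front","rear","handle"):
  for k,p in(("s",ps),("t",pt)): print(n,k,[(np.round(x["point"]),round(x["confidence"],2)) for x in landmark_of(p,n)[:2]])
E
```

```text
clock: 5.4
eef_pos: [0.6001, -0.0412, 0.1928]
tool_rot: [0.695, 0.719, -0.001, 0.003]
force: [0.6, -0.2, -6.8]
finger_gap: 0.0137
[ 0.6    -0.0407  0.1926] [ 0.6935  0.7204 -0.001   0.003 ] [-0.4721  1.0998 -6.2177] 0.013858760838531905
front s [(array([328., 252.]), 0.85), (array([330., 261.]), 0.47)]
front t [(array([324., 238.]), 0.89), (array([292., 241.]), 0.3)]
rear s [(array([314., 286.]), 0.92)]
rear t [(array([362., 235.]), 0.87)]
handle s [(array([319., 253.]), 0.6)]
handle t [(array([344., 231.]), 0.6), (array([363., 235.]), 0.39)]
```

View pics/z4.png

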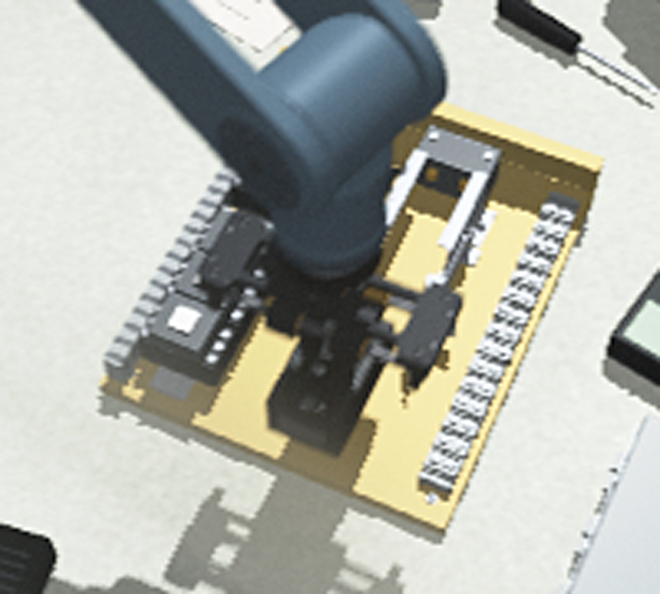

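View pics/z5.png

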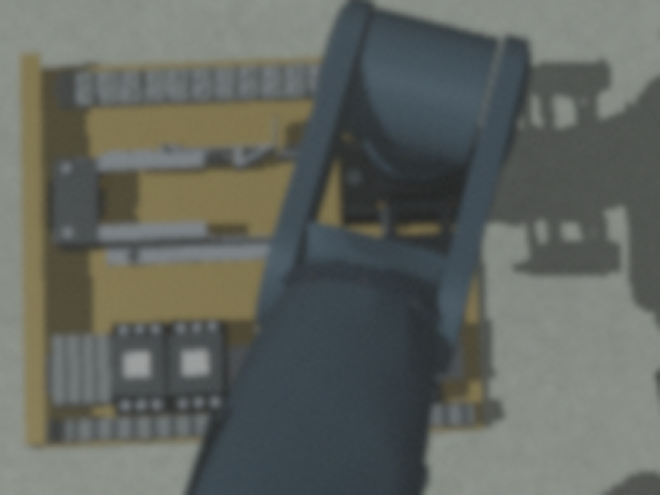

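```bash
python3 - <<'E'
from fit import *
ps=camera("scene");pt=camera("top")
print("tri rear",tri(ps,(314,286),pt,(362,235)),"front",tri(ps,(328,252),pt,(324,238)))
print(atz(ps,(314,286),.0735),atz(pt,(362,235),.0735),atz(ps,(328,252),.0735),atz(pt,(324,238),.0735))
E
```

```text
tri rear (array([ 0.607 , -0.0915,  0.0525]), np.float64(0.0008311215957837587)) front (array([0.5968, 0.0134, 0.0659]), np.float64(0.00012512628007438185))
[ 0.6115 -0.1007  0.0735] [ 0.6035 -0.0899  0.0735] [0.5987 0.0095 0.0735] [0.5955 0.0134 0.0735]
```

```bash
python3 -m creep '[[[1,0,0.8,0,0,0,-0.5],[1,0,0.8,-1.5,0,0,-0.5],[1,0,0.8,-3,0,0,-0.5],[1,0,0.8,-4.5,0,0,-0.5],[1,0,0.8,-5.2,0,0,-0.5],[1,0,0.8,-5.5,0,0,-0.5],[1,0,0.8,-5.5,0,0,-0.5],[1,0,0.8,-5.5,0,0,-0.5]]]'; python3 - <<'E'
from h import *
s=env.read_state();print(s)
E
```

```text
clock: 6.7
eef_pos: [0.6009, -0.0379, 0.138]
tool_rot: [0.699, 0.715, -0.001, 0.004]
force: [0.0, -1.3, -6.2]
finger_gap: 0.0137
{'clock': 6.7, 'joints': array([-0.2574146 ,  0.42929681,  1.65294025, -0.00690781,  1.05324868,
       -0.27742343]), 'joint_vel': array([ 0.00126888, -0.00974865, -0.00159405, -0.00226117,  0.00153531,
        0.0002099 ]), 'joint_efforts': array([ 5.73752142e-03, -5.31807804e+01, -3.09407258e+01,  3.45478614e-02,
        5.12652495e-02, -1.76114831e-03]), 'eef_pos': array([ 0.60087247, -0.03790537,  0.13799893]), 'tool_rot': array([ 0.69877609,  0.71532762, -0.00110051,  0.00414161]), 'force': array([ 0.03998884, -1.27090603, -6.18795203]), 'torque': array([-0.00878048, -0.11720471, -0.00473907]), 'finger_gap': 0.013742307751870898}
```

```bash
python3 -m creep '[[[1,0,0.4,0,0,0,-0.7],[1,0,0.8,0,0,0,-0.7],[1,0,0.8,-0.1,0,0,-0.7],[1,0,0.8,-0.2,0,0,-0.7],[1,0,0.8,-0.2,0,0,-0.7],[1,0,0.8,-0.3,0,0,-0.7],[1,0,0.8,-0.3,0,0,-0.7],[1,0,0.8,-0.3,0,0,-0.7]]]'
```

```text
clock: 7.5
eef_pos: [0.6012, -0.0302, 0.1355]
tool_rot: [0.703, 0.711, -0.001, 0.005]
force: [0.5, -0.5, -2.3]
finger_gap: 0.0137
```

```bash
python3 -m creep '[[[1,0,0,-0.1,0,0,1],[1,0,0,-0.1,0,0,1],[0.6,0,0,-0.1,0,0,1],[0.2,0,0,-0.1,0,0,1],[0,0,0,-0.1,0,0,1],[0,0,0,-0.1,0,0,1],[0,0,0,-0.1,0,0,1],[0,0,0,0,0,0,1]]]'
python3 -m creep '[[[0,0,0,0,0,0,0],[0,0,0,0.5,0,0,0],[0,0,0,2,0,0,0],[0,0,0,5,0,0,0],[0,0,0,8,0,0,0],[0,0,-4,8,0,0,0],[0,0,-9,8,0,0,0],[0,0,-13,8,0,0,0]]]'
python3 - <<'E'
from fit import *
ps=camera("scene");pt=camera("top")
s=env.read_state();print(s["eef_pos"],s["tool_rot"],s["force"],s["finger_gap"],s["clock"])
cv2.imwrite('pics/z6.png',cv2.resize(ps["pixels"][150:330,220:420,::-1],None,fx=3.3,fy=3.3,interpolation=cv2.INTER_CUBIC))
cv2.imwrite('pics/z7.png',cv2.resize(pt["pixels"][180:330,220:420,::-1],None,fx=3.3,fy=3.3,interpolation=cv2.INTER_CUBIC))
for n in("front","rear","handle"):
  for k,p in(("s",ps),("t",pt)): print(n,k,[(np.round(x["point"],1),atz(p,x["point"],.015 if n!="handle" else .081),round(x["confidence"],2)) for x in landmark_of(p,n)[:1]])
E
```

```text
clock: 8.3
eef_pos: [0.6011, -0.0301, 0.1353]
tool_rot: [0.697, 0.717, -0.001, 0.004]
force: [0.4, -0.6, 0.5]
finger_gap: 0.0442
clock: 9.1
eef_pos: [0.6015, -0.1621, 0.2176]
tool_rot: [0.697, 0.717, -0.001, 0.006]
force: [0.5, 0.3, -0.4]
finger_gap: 0.0435
[ 0.6014 -0.1652  0.2173] [ 0.6987  0.7154 -0.0011  0.0062] [ 0.5292 -0.1934  0.6423] 0.0439216716248104 9.2
front s [(array([331.2, 257.2]), array([0.6005, 0.0289, 0.015 ]), 0.96)]
front t [(array([321.7, 241.6]), array([0.5954, 0.0202, 0.015 ]), 0.65)]
rear s [(array([313. , 288.3]), array([ 0.5987, -0.0833,  0.015 ]), 0.94)]
rear t [(array([358.4, 239.2]), array([ 0.6021, -0.0831,  0.015 ]), 0.73)]
handle s [(array([322.9, 261.7]), array([ 0.6016, -0.0281,  0.081 ]), 0.76)]
handle t [(array([342.1, 229.9]), array([ 0.6163, -0.0357,  0.081 ]), 0.97)]
```

View pics/z6.png

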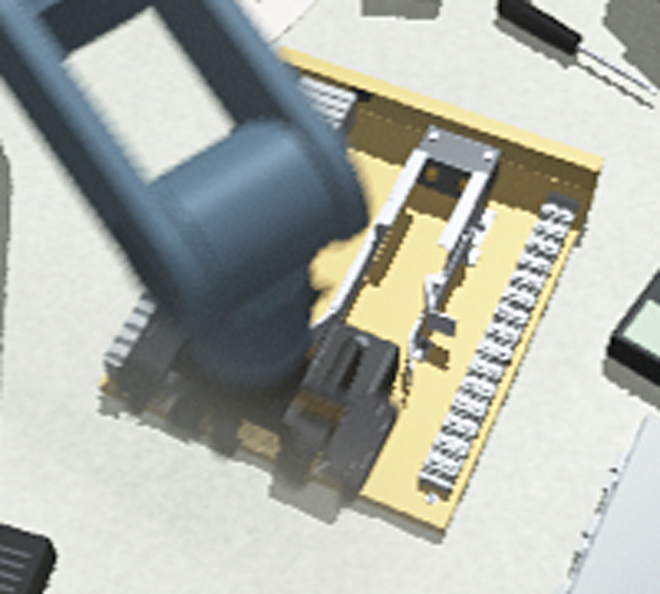

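View pics/z7.png

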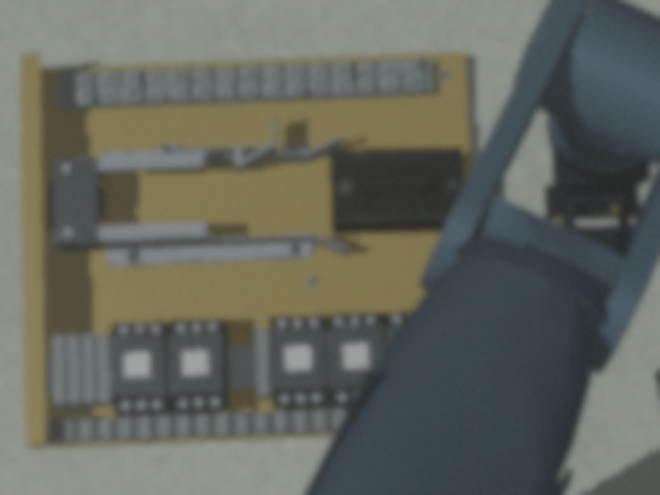

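```bash
python3 -m creep '[[[1,0.1,1,-2,0,0,0],[1,0.1,2,-4,0,0,0],[1,0.1,3,-6,0,0,0],[1,0.1,4,-8,0,0,0],[1,0.1,4.2,-10,0,0,0],[1,0.1,4.2,-11.3,0,0,0],[1,0.1,4.2,-11.3,0,0,0],[1,0.1,4.2,-11.3,0,0,0]]]'
python3 - <<'E'
from fit import *
ps=camera("scene");pt=camera("top")
s=env.read_state();print(s["eef_pos"],s["tool_rot"],s["force"],s["finger_gap"],s["clock"])
cv2.imwrite('pics/z8.png',cv2.resize(ps["pixels"][150:330,220:420,::-1],None,fx=3.3,fy=3.3,interpolation=cv2.INTER_CUBIC))
cv2.imwrite('pics/z9.png',cv2.resize(pt["pixels"][180:330,220:420,::-1],None,fx=3.3,fy=3.3,interpolation=cv2.INTER_CUBIC))
E
```

```text
clock: 10.3
eef_pos: [0.6025, -0.1165, 0.103]
tool_rot: [0.696, 0.718, -0.001, 0.004]
force: [0.3, -0.8, 0.4]
finger_gap: 0.0007
[ 0.603  -0.117   0.1039] [ 0.6964  0.7177 -0.0005  0.0053] [0.23   0.0892 0.1638] 0.0003989934946198934 10.4
```

View pics/z8.png

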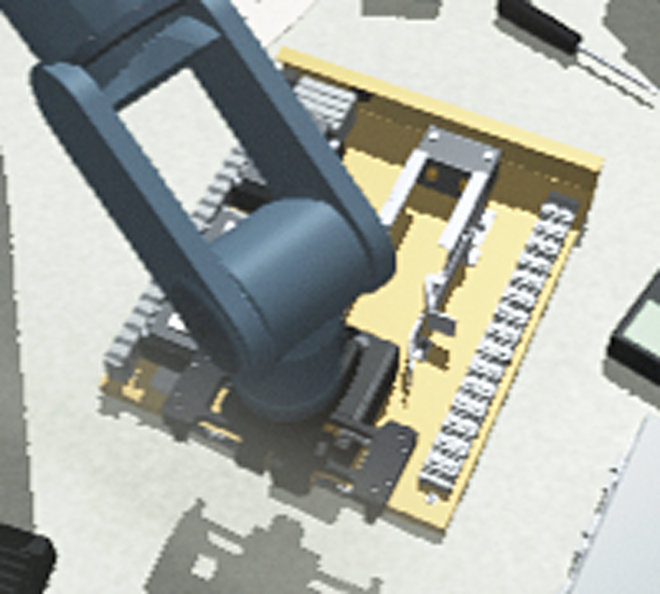

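View pics/z9.png

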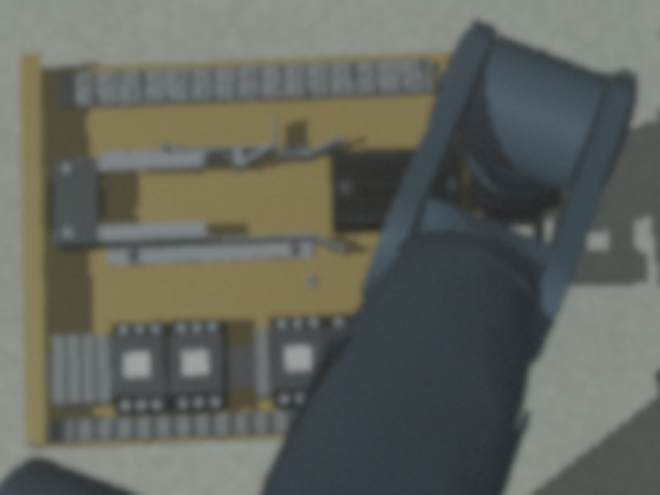

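```bash
python3 -m creep '[[[1,0,0.9,0,0,0,0],[1,-0.1,1.8,0,0,0,0],[1,-0.1,2.7,0,0,0,0],[1,-0.1,3.6,0,0,0,0],[1,-0.2,4.4,0,0,0,0],[1,-0.2,5.2,0,0,0,0],[1,-0.2,6,0,0,0,0],[1,-0.2,6.5,0,0,0,0]]]'
python3 - <<'E'
from fit import *
ps=camera("scene");pt=camera("top")
s=env.read_state();print(s["eef_pos"],s["tool_rot"],s["force"],s["finger_gap"],s["clock"])
cv2.imwrite('pics/z10.png',cv2.resize(ps["pixels"][150:330,220:420,::-1],None,fx=3.3,fy=3.3,interpolation=cv2.INTER_CUBIC))
cv2.imwrite('pics/z11.png',cv2.resize(pt["pixels"][180:330,220:420,::-1],None,fx=3.3,fy=3.3,interpolation=cv2.INTER_CUBIC))
E
```

```text
clock: 11.2
eef_pos: [0.6015, -0.052, 0.1047]
tool_rot: [0.696, 0.718, -0.001, 0.006]
force: [-0.2, -6.2, 2.1]
finger_gap: 0.0003
[ 0.6014 -0.0514  0.1045] [ 0.696   0.718  -0.0004  0.006 ] [-0.3204 -2.1771  0.9282] 0.00013199805202607207 11.3
```

View pics/z10.png

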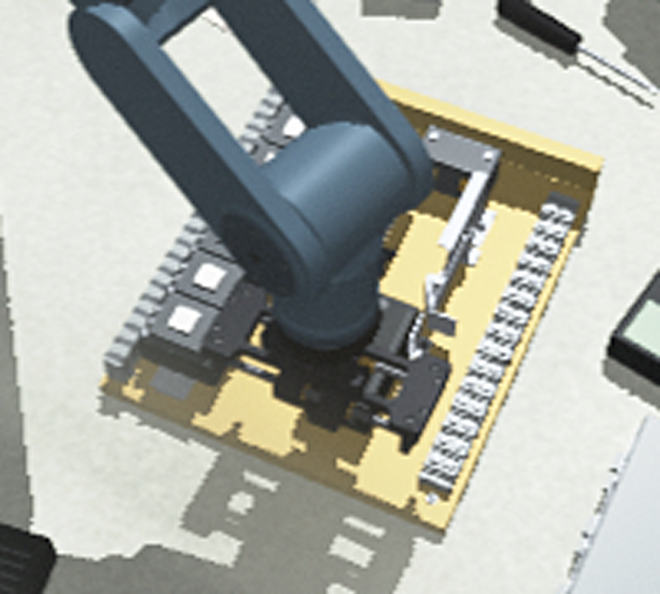

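View pics/z11.png

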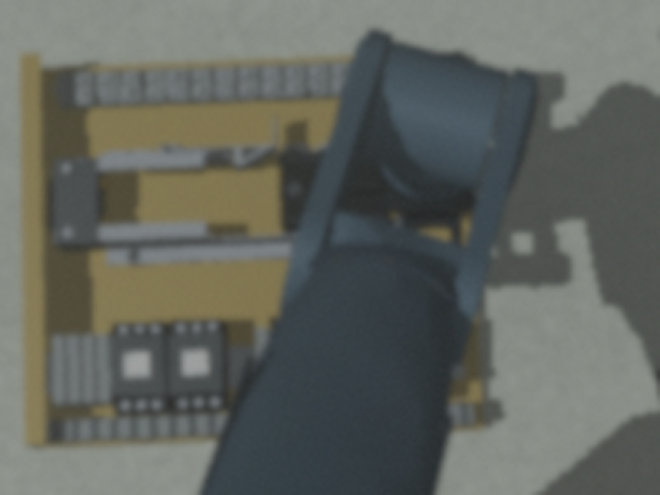

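```bash
python3 -m creep '[[[1,-0.1,0.9,0,0,0,0],[1,-0.1,1.8,0,0,0,0],[1,-0.2,2.7,0,0,0,0],[1,-0.2,3.6,0,0,0,0],[1,-0.3,4.4,0,0,0,0],[1,-0.3,5.2,0,0,0,0],[1,-0.3,6,0,0,0,0],[1,-0.3,6.8,0,0,0,0]]]'
python3 -m creep '[[[1,0,0.5,0,0,0,0],[1,-0.1,1,0,0,0,0],[1,-0.1,1.5,0,0,0,0],[1,-0.1,2,0,0,0,0],[1,-0.1,2.5,0,0,0,0],[1,-0.1,3,0,0,0,0],[1,-0.1,3.5,0,0,0,0],[1,-0.1,4,0,0,0,0]]]'
python3 - <<'E'
from fit import *
ps=camera("scene");pt=camera("top")
s=env.read_state();print(s["eef_pos"],s["tool_rot"],s["force"],s["finger_gap"],s["clock"])
cv2.imwrite('pics/z12.png',cv2.resize(ps["pixels"][150:330,220:420,::-1],None,fx=3.3,fy=3.3,interpolation=cv2.INTER_CUBIC))
cv2.imwrite('pics/z13.png',cv2.resize(pt["pixels"][180:330,220:420,::-1],None,fx=3.3,fy=3.3,interpolation=cv2.INTER_CUBIC))
E
```

```text
clock: 12.1
eef_pos: [0.5979, 0.0152, 0.1046]
tool_rot: [0.696, 0.718, -0.002, 0.007]
force: [-4.7, -13.4, 2.4]
finger_gap: 0.0005
clock: 12.9
eef_pos: [0.5957, 0.0538, 0.1046]
tool_rot: [0.695, 0.718, -0.005, 0.006]
force: [-6.5, -12.4, 6.1]
finger_gap: 0.0008
[0.5956 0.0546 0.1045] [ 0.6954  0.7186 -0.0042  0.0061] [-6.533  -9.6342  5.9642] 4.6890202595889724e-05 13.0
```

View pics/z12.png

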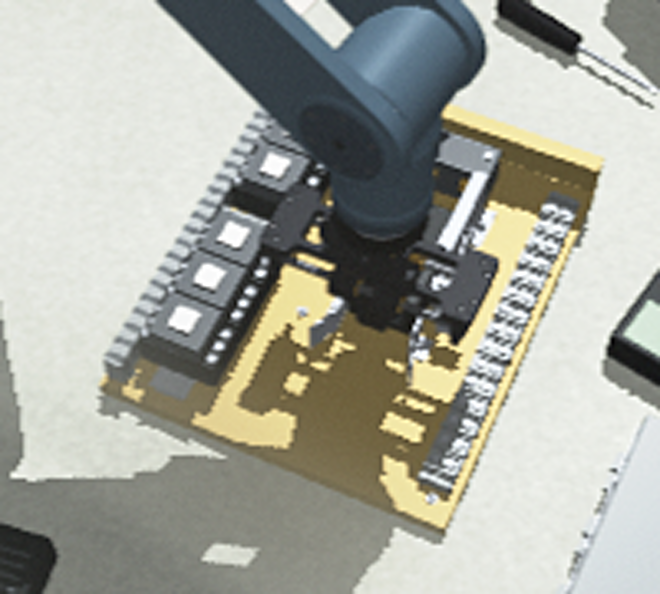

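View pics/z13.png

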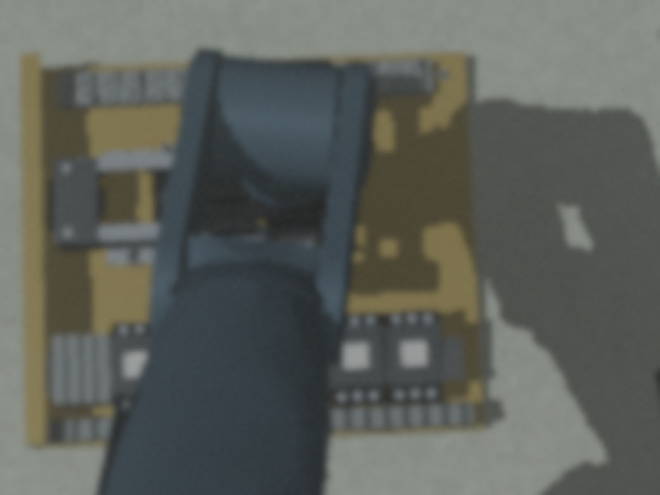

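```bash
python3 -m creep '[[[1,0.1,0.5,0,0,0,0],[1,0.1,1,0,0,0,0],[1,0.1,1.5,0,0,0,0],[1,0.1,2,0,0,0,0],[1,0.1,2.4,0,0,0,0],[1,0.1,2.8,0,0,0,0],[1,0.1,3.2,0,0,0,0],[1,0.1,3.2,0,0,0,0]]]'
python3 - <<'E'
from fit import *
ps=camera("scene");pt=camera("top")
s=env.read_state();print(s["eef_pos"],s["tool_rot"],s["force"],s["finger_gap"],s["clock"])
cv2.imwrite('pics/z14.png',cv2.resize(ps["pixels"][150:330,220:420,::-1],None,fx=3.3,fy=3.3,interpolation=cv2.INTER_CUBIC))
E
```

```text
clock: 13.8
eef_pos: [0.5952, 0.0857, 0.1045]
tool_rot: [0.695, 0.719, -0.006, 0.006]
force: [-6.0, -10.8, 7.1]
finger_gap: 0.0002
[0.5953 0.0857 0.1045] [ 0.6952  0.7187 -0.0064  0.0056] [ -6.3946 -10.0734   5.9946] 0.00023723697692134096 13.9
```

View pics/z14.png

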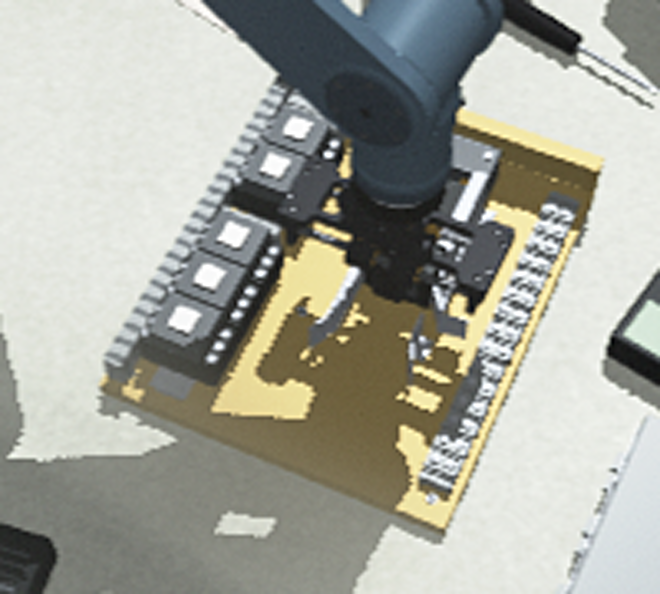

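Rear is about 11 mm short of home. Push slowly now.

```bash
python3 -m creep '[[[1,0,0.2,0,0,0,0],[1,0,0.4,0,0,0,0],[1,0,0.6,0,0,0,0],[1,0,0.7,0,0,0,0],[1,0,0.8,0,0,0,0],[1,0,0.9,0,0,0,0],[1,0,0.9,0,0,0,0],[1,0,0.9,0,0,0,0]]]'
```

```text
clock: 14.7
eef_pos: [0.5942, 0.0931, 0.1046]
tool_rot: [0.695, 0.719, -0.009, 0.006]
force: [-5.6, -14.0, 6.6]
finger_gap: 0.0004
```

```bash
python3 -m creep '[[[1,0,0.1,0,0,0,0],[1,0,0.1,0,0,0,0],[1,0,0.2,0,0,0,0],[1,0,0.2,0,0,0,0],[1,0,0.3,0,0,0,0],[1,0,0.3,0,0,0,0],[1,0,0.3,0,0,0,0],[1,0,0.3,0,0,0,0]]]'
```

```text
clock: 15.5
eef_pos: [0.594, 0.0943, 0.1047]
tool_rot: [0.695, 0.719, -0.01, 0.006]
force: [-1.0, -14.0, 2.9]
finger_gap: 0.0002
```

```bash
python3 - <<'E'
from fit import *
ps=camera("scene");pt=camera("top")
s=env.read_state();print(s["eef_pos"],s["force"])
cv2.imwrite('pics/z15.png',cv2.resize(ps["pixels"][185:285,290:410,::-1],None,fx=6,fy=6,interpolation=cv2.INTER_CUBIC))
print([(x["point"],x["confidence"]) for x in landmark_of(ps,"catch_nose")[:2]],proj(ps,loc2w([.5961,.1061,1.5989],[0,-.0255,.057])[0]))
E
```

```text
[0.594  0.0943 0.1047] [ -1.0521 -13.6714   2.2837]
[([353.4, 231.9], 0.45), ([340.7, 237.3], 0.25)] [np.float64(349.86243266951294), np.float64(231.9175297908293)]
```

View pics/z15.png

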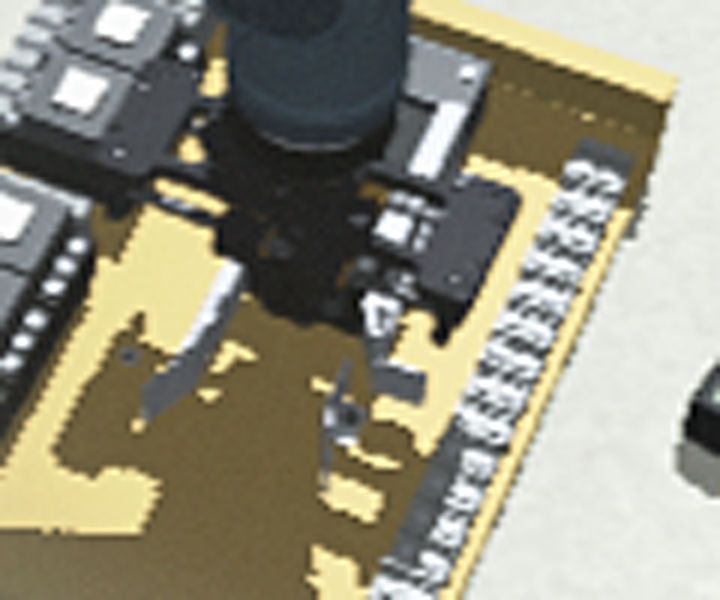

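```bash
python3 -m creep '[[[1,0,0.1,0,0,0,0],[1,0,0.2,0,0,0,0],[1,0,0.3,0,0,0,0],[1,0,0.3,0,0,0,0],[1,0,0.4,0,0,0,0],[1,0,0.4,0,0,0,0],[1,0,0.4,0,0,0,0],[1,0,0.4,0,0,0,0]]]'
```

```text
clock: 16.45
eef_pos: [0.594, 0.0964, 0.1048]
tool_rot: [0.695, 0.718, -0.012, 0.007]
force: [-0.7, -13.0, 1.2]
finger_gap: 0.0005
```

```bash
python3 -m creep '[[[1,0,0.1,0,0,0,0],[1,0,0.2,0,0,0,0],[1,0,0.3,0,0,0,0],[1,0,0.3,0,0,0,0],[1,0,0.4,0,0,0,0],[1,0,0.4,0,0,0,0],[1,0,0.4,0,0,0,0],[1,0,0.4,0,0,0,0]]]'
python3 - <<'E'
from fit import *
ps=camera("scene")
cv2.imwrite('pics/z16.png',cv2.resize(ps["pixels"][185:285,290:410,::-1],None,fx=6,fy=6,interpolation=cv2.INTER_CUBIC))
E
```

```text
clock: 17.25
eef_pos: [0.5943, 0.0995, 0.1048]
tool_rot: [0.695, 0.718, -0.012, 0.008]
force: [2.6, -8.8, -1.5]
finger_gap: 0.0006
```

View pics/z16.png

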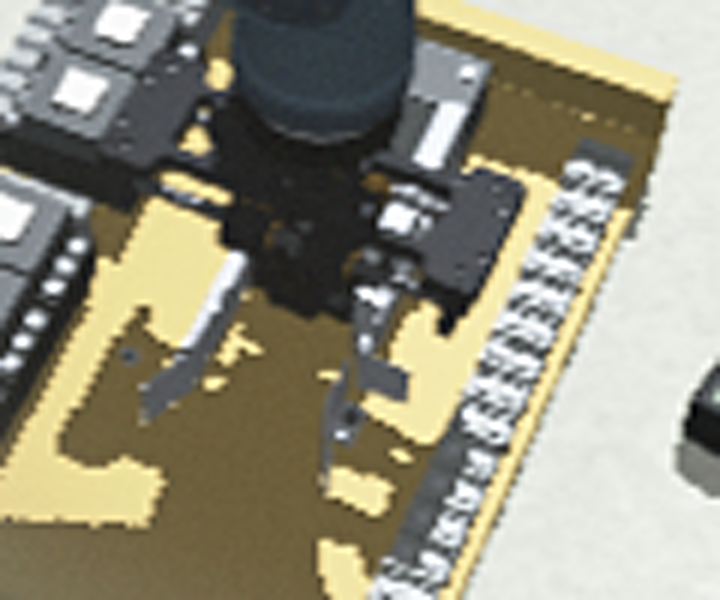

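```bash
python3 -m creep '[[[1,0.1,-1,0,0,0,0],[1,0.2,-2,0,0,0,0],[1,0.2,-4,0,0,0,0],[1,0.3,-6,2,0,0,0],[1,0.3,-8,5,0,0,0],[1,0.3,-11,9,0,0,0],[1,0.3,-15,11,0,0,0],[1,0.3,-19,11,0,0,0]]]'
python3 -m creep '[[[1,0,-4,0,0,0,0],[1,0,-8,0,0,0,0],[1,0,-12,0,0,0,0],[1,0,-16,0,0,0,0],[1,0,-16,0,0,0,0],[1,0,-16,0,0,0,0],[1,0,-16,0,0,0,0],[1,0,-16,0,0,0,0]]]'
python3 - <<'E'
from fit import *
ps=camera("scene");pt=camera("top");save(ps,"s9");save(pt,"t9")
cv2.imwrite('pics/z17.png',cv2.resize(ps["pixels"][185:285,290:410,::-1],None,fx=6,fy=6,interpolation=cv2.INTER_CUBIC))
cv2.imwrite('pics/z18.png',cv2.resize(pt["pixels"][190:320,220:370,::-1],None,fx=4.5,fy=4.5,interpolation=cv2.INTER_CUBIC))
for n in("front","rear","handle","catch_nose","home"):
  for k,p in(("s",ps),("t",pt)): print(n,k,[(np.round(x["point"],1),atz(p,x["point"],dict(handle=.081,catch_nose=.057).get(n,.015)),round(x["confidence"],2)) for x in landmark_of(p,n)[:1]])
C=[.5961,.1061,1.5989]
for p in(ps,pt): print("exp rear/home",proj(p,loc2w(C,[0,0,.015])[0]),"handle",proj(p,loc2w(C,[.055,0,.081])[0]),"nose",proj(p,loc2w(C,[0,-.0255,.057])[0]))
s=env.read_state();print(s["force"],s["clock"])
E
```

```text
clock: 18.1
eef_pos: [0.599, -0.092, 0.2192]
tool_rot: [0.695, 0.719, -0.01, 0.011]
force: [1.0, 0.0, 0.7]
finger_gap: 0.0006
clock: 18.9
eef_pos: [0.5991, -0.2504, 0.219]
tool_rot: [0.694, 0.719, -0.01, 0.011]
force: [0.1, 1.7, 0.3]
finger_gap: 0.0002
front s []
front t [(array([292.8, 240.4]), array([0.599 , 0.1014, 0.015 ]), 0.64)]
rear s [(array([341.1, 238.1]), array([0.5983, 0.1009, 0.015 ]), 0.81)]
rear t [(array([289.5, 243.2]), array([0.591 , 0.1107, 0.015 ]), 0.66)]
handle s [(array([348.1, 209.5]), array([0.5897, 0.1606, 0.081 ]), 0.79)]
handle t [(array([270.8, 235.6]), array([0.601 , 0.1571, 0.081 ]), 0.74)]
catch_nose s [(array([353. , 231.3]), array([0.6288, 0.1128, 0.057 ]), 0.69)]
catch_nose t [(array([291., 229.]), array([0.6236, 0.1042, 0.057 ]), 0.69)]
home s [(array([341.6, 234.4]), array([0.594 , 0.1133, 0.015 ]), 0.75)]
home t [(array([289.7, 242.8]), array([0.5922, 0.1101, 0.015 ]), 0.69)]
exp rear/home [np.float64(341.1960884207009), np.float64(236.49232357442034)] handle [np.float64(349.6754202096238), np.float64(209.97646526973543)] nose [np.float64(349.86243266951294), np.float64(231.9175297908293)]
exp rear/home [np.float64(291.1352605078109), np.float64(241.4173799973615)] handle [np.float64(269.2992978065041), np.float64(237.95467957888644)] nose [np.float64(290.0276745233497), np.float64(229.73164101818645)]
[ 0.7264  0.5874 -0.5132] 19.5
```

View pics/z17.png

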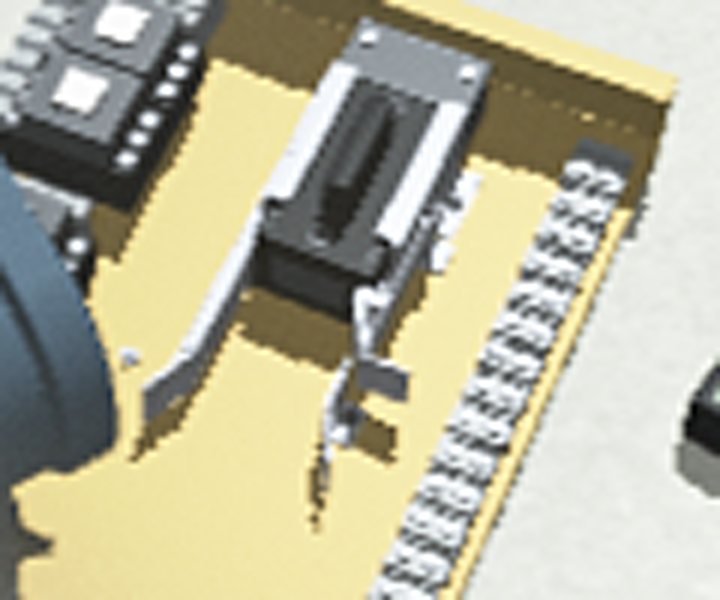

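View pics/z18.png

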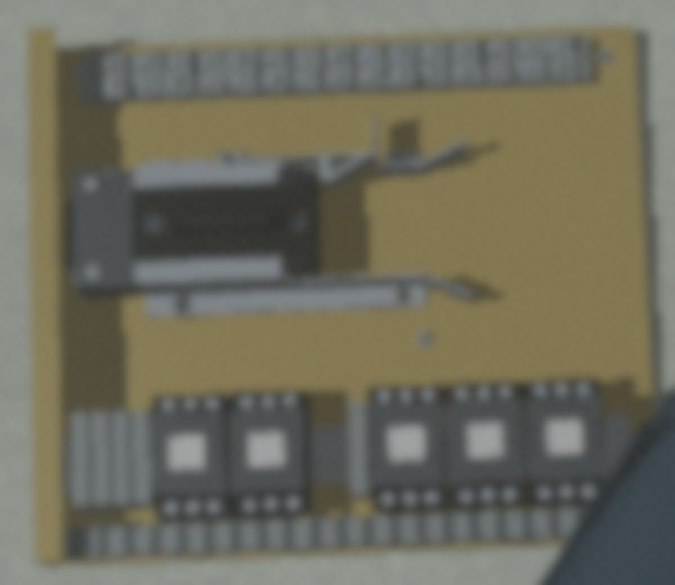

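View pics/s9.png

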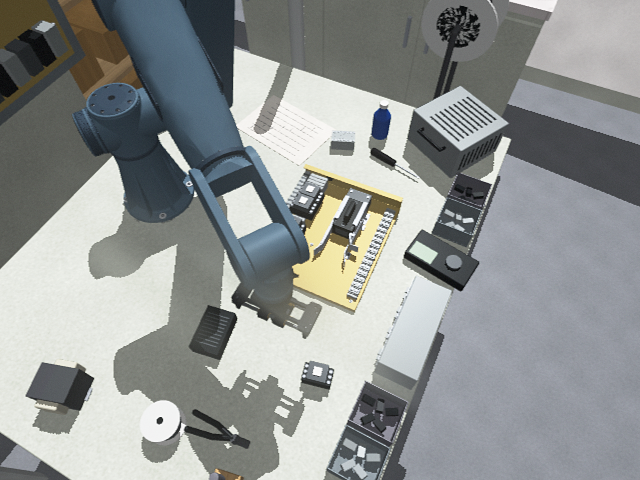

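```bash
python3 - <<'E'
import cv2,numpy as np
for a,b,(x,y,X,Y) in(('s0','s9',(343,240,360,256)),('t0','t9',(290,212,324,232))):
    A=cv2.imread(f'pics/{a}.png').astype(np.float32)[y:Y,x:X].mean(2);B=cv2.imread(f'pics/{b}.png').astype(np.float32)[y:Y,x:X].mean(2)
    print(cv2.phaseCorrelate(A,B),np.abs(A-B).mean())
E
python3 -c "
from h import *
print(env.read_state()['joint_vel'].round(3)); order.sign_off()"
```

```text
((0.12821218625757247, -0.06973240463979025), 0.49878223488728207) 21.919117
((0.05029084413682838, -0.20823642521341945), 1.05870733194881) 10.070099
[-0.001  0.    -0.    -0.002  0.001 -0.001]
the job is handed in; nothing more can be done
```

The cassette is in its rails, with its rear face at the home point and the catch sprung back behind it. I signed the job off at about 19.5 s of the 54 s; `order.sign_off()` reports no verdict.

I lifted it by the handle, set it down flat with its contact end about 80 mm before home, let go and backed off. I then pushed it in by the rear face with the closed fingers. The push took about 14 N just before the click and about 9 N after it.

**Last checks before sign-off:**
- **Catch:** its tab lay within about 0.2 px of where it was at the start, in both cameras. The nose shows behind the rear face.
- **Cassette position:** the handle landmark agreed with the expected home position to about 2.8 px at worst. The rear landmark was less certain, 5 mm short of my fitted home point in the scene camera and 4.5 mm past it in the top camera. Their average is on target, but they disagree by more than the 3 mm tolerance, so I relied on the catch being sprung in.
- **Landmark gaps:** the front landmark was not found in the scene picture. The top camera's front point lay at the rear edge, so I ignored it.
- **Bystanders and arm:** the supply, contactor, cutters, reel, bottle and driver look unmoved by eye in the last scene picture. I did not measure their positions, and I did not check the loose terminals separately. The arm was clear and still, with force readings near zero.

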